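# Pack the picnic box and clamp its lid with the toggle latch

## Robot

A 6-joint arm with a two-finger parallel gripper is mounted at the origin on a cart in front of the work surface, level with it; the furniture and walls round the work are solid. World frame = base frame: x ahead of the robot, y to its left, z up, the work surface at z = 0. Lengths are in m, angles in rad, forces in N, time in s.
With the tool pointing down it reaches from about 0.4 to 0.925 m from the base axis. Payload 12.5 kg.
Tool frame: the origin (TCP) lies between the finger pads; the fingertips stand 14 mm ahead of it and the grasp point (between the pads) lies 5 mm behind it; z points along the fingers, y is the line along which they close (so a half turn about z gives the same grasp; the last joint's range is limited). The gripper opens to 95 mm and grips with 3 to 60 N. Pads are 20 mm wide; open, the fingers measure 119 mm over their backs; the gripper's body (75 mm by 180 mm) begins 59 mm behind the grasp point.
Start: joints at [-1.383, 0.491, 1.559, -0, 1.092, -0.106], TCP at [0.181, -0.598, 0.229] pointing down, gripper open.
Joint ranges: [-3.1, 3.1], [-0.84, 2.19], [0.05, 2.79], [-1.13, 4.28], [0.06, 2.93], [-2.69, 2.69]. Speed limits (rad/s): [2.22, 2.22, 2.79, 3.14, 3.14, 3.14].

## Interface

Orientations are given as [roll, pitch, yaw] about the fixed x, y, z axes, in that order (R = Rz(yaw) Ry(pitch) Rx(roll)).
In Python, from workcell import r gives the robot as it stands. The module is installed in compiled form; this text tells all that it offers.
- The arm moves only by the tool send_rows, never from a script. Its argument "targets" is a list that holds one entry, the list of rows, each a list of 6 numbers: the shift along the tool's x, y, z in mm, then the turn, a rotation vector about the tool's x, y, z in rad. A call has exactly 10 rows; each row is the pose to reach, as a shift and turn from the pose commanded when the call began, along the tool's axes at that moment; what a row does not reach only later rows make up. A row lasts 1/8 s, in which the tool goes at most 62.5 mm and 10.7 degrees, less where a joint would pass 70% of its speed; a pose out of reach is approached as far as the arm can. A call with a gripper value outside its range is refused whole. "fingers" is the closure, from 0 (fully open) to 1 (shut), set as the call begins (left out, the last holds). The fingers move at their own pace and stop on an object; "squeeze" is the grip in N (left out, the last holds). Time passes only in rows, so rows that repeat a pose let the fingers close, or fill a call up. It gives the time, the measured TCP pose, the force, the opening and the grip force at its end, in the units of the state.
- r.get_obs(): the state, without advancing time (a new reading comes with each control period).
- r.capture(name): name is "scene" or "top" or "wrist"; returns a dict with "img" (420x560x3 uint8, red, green, blue), "camera_matrix" (3x3 intrinsics, pixels), "rvec" (rotation vector, rad) and "tvec" (3), from world to camera coordinates, as OpenCV has them; the wrist camera has in their place "T_tool_cam" (4x4, takes a point from camera to tool coordinates, whose origin is the TCP and whose axes are the flange's). Camera axes: x right, y down, z forward; pixel columns grow to the right and rows downward; lengths in m; the calibration is good to about 2 mm. A picture is of the moment at which its call begins: read the wrist's pose just before it. There is no depth.
- r.job_done(): hands the job in; it is judged then, once.
The state is a dict: "time_s": time; "joint_positions": joint angles; "qvel": joint speeds; "joint_torque": joint torques, N m; "eef_pos": TCP position; "tool_rot": TCP orientation; "force": force on the tool from outside, world axes, zero at the start; "wrist_torque": the same for the moment, N m; "width": finger opening in m; "grasp_force": force on a finger pad.
Only numpy, scipy, OpenCV 4.12 (cv2) and the standard library are available. Lean on these libraries where they do the work, as an engineer would, in place of code of your own. Each camera call takes 0.05 s, during which the arm holds its last target. There are 200 camera calls.

## Task

Stand the salt shaker upright on the floor of the storage box, between the jar and the tin that are already in it, and let go of it. Then swing the lid fully shut, lift the latch's wire bail over the keeper on the lid so that its bar lies behind the keeper, and press the red lever past centre until it is fully home and the latch holds by itself. Leave the jar and the tin standing in the box, and do not shift or tip the mug, the spice jar or the pepper mill.

Things in the scene. Friction and masses are not known exactly. Their poses are not given: they have to be found in the camera images.
- box: White box fixed to the table. Origin on the table under the middle of its 150 (x) by 236 (y) mm main part; z up; -x is the front (latch side), towards the robot's left. Rim 104 mm up, walls 6 mm, inner floor 8 mm up. A jar stands at one y end and a tin at the other; about 80 mm are free between. Latch bracket 74 mm wide, 53 mm out from the front wall; latch in the plane y = 0.
- lid (a joint): Lid hinge, rad: 0 shut, grows as it opens, up to 2.0; starts open, leaning back past upright. Stiff (0.26 N m friction): stays where left. Hinge line along the box's y, at box x = +75 mm, 104 mm up. Blue lid 152 mm long from the hinge, 240 mm wide, 8 mm thick; shut, its top is 112 mm up.
- lid_edge (a point): Middle of the lid's front edge, in the middle of its thickness, 150 mm from the hinge.
- keeper (a point): Middle of the top of the keeper: an upright steel ridge on the lid, 36 mm wide (along box y), 7 mm thick, standing 15 mm above the lid's top. With the lid shut it is at box x = -73.5 mm, 127 mm up.
- lever (a joint): Lever hinge, rad, axis along box y: 0 fully home, grows as it is lifted, up to 2.4; 0.09 N m friction, stays where left. At 0 the red handle points to the front, dipping 25 degrees; at 2.0 it points straight up. Starts at 1.75 to 2.3. With the bail hooked it pulls tight below 1.0 (about 4 N at the tip), passes centre at 0.26 and snaps home.
- lever_pivot (a point): Lever axis, at box x = -122 mm, 84 mm up.
- lever_tip (a point): Free end of the flat red handle, 80 mm from lever_pivot; the handle is 30 to 34 mm wide along box y and 8 to 11 mm thick.
- bail (a joint): Bail hinge on the lever, rad, axis along box y: 0 when hooked and home, grows as the bail swings up and forward, away from the lid, to its stop at 4.6. Swings freely and falls by its weight; at the start it has fallen forward, roughly level.
- bail_pivot (a point): Bail axis, on the lever 28 mm from lever_pivot (it moves with the lever), along box y.
- bail_bar (a point): Middle of the bail's cross bar: black rubber, round, 10 mm thick, along box y, 62 mm between the 6 mm side wires; 88 mm from bail_pivot (stretches a few mm under load). The bail straddles the lever and the keeper. Hooked, the bar lies on the lid behind the keeper (hinge side), centre 117 mm up.
- shaker_mid (a point): Salt shaker, white body with grey dome top, 44 mm across up to 74 mm, its top part 34 mm across, 90 mm high; this is its centre, 45 mm above its foot. It stands on the table and changes places with the spice jar and the pepper mill.
- spice_mid (a point): Square spice jar with red lid, 47 mm across, 97 mm high; its centre, 48 mm above its foot. Leave it alone.
- mill_mid (a point): Wooden pepper mill, 58 mm across, 150 mm high; its centre, 75 mm above its foot. Leave it alone.
- mug_mid (a point): Green and white mug, 78 mm across (116 with handle), 101 mm high; point on its axis 50 mm up. Leave it alone.
- jar_mid (a point): Glass jar with white lid inside the box, 68 mm across, 84 mm high; its centre, 42 mm above its foot.
- tin_mid (a point): Green tin inside the box, 57 mm across, 72 mm high; its centre, 36 mm above its foot.
Not all that is in view belongs to the job. What is shaped like the part that bears jar_mid but orange is not meant.

How it is judged:
By the outcome, as a careful person would: the job done as asked, in the order asked, and still so for the second after the job is handed in, with the robot touching nothing.
It also fails if it takes over 72 s, if anything falls off the work surface, if the arm or the gripper's body presses on something with over 40 N, if the wrist force passes 120 N, or if a joint passes its speed limit or range.

## Working session

There is one attempt and no reset: what is moved stays moved. The work goes in short steps, Python scripts to look and compute and a tool call to move; the robot and the scene stay as the last step left them, time stands still between calls to the robot, and variables do not carry over. Pictures are saved under pics/ and viewed, at most 12 in all, crops included, and the job is handed in when it is done.

Besides the shell and the picture viewer there is one more tool, called after "Emit:" as name([rows], argument=value, ...), one row to a line, values as JSON. send_rows: Moves the arm, as the interface text tells. Its arguments: {"type":"object","properties":{"targets":{"type":"array","items":{"type":"array","items":{"type":"array","items":{"type":"number"}}}},"fingers":{"type":"number"},"squeeze":{"type":"number"}},"required":["targets"]}

```bash
mkdir -p pics; ls
python3 - <<'E'
from workcell import r
import cv2,numpy as np,pickle
o=r.get_obs();print({k:np.round(v,3).tolist() for k,v in o.items()})
a={n:r.capture(n) for n in("scene","top")}
pickle.dump(a,open("c0.pkl","wb"))
for n in a:
    c=a[n];print(n,c["camera_matrix"].tolist(),c["rvec"],c["tvec"]);cv2.imwrite(f"pics/{n}0.png",c["img"][...,::-1])
    R=cv2.Rodrigues(np.array(c["rvec"]))[0];print(-R.T@np.array(c["tvec"]).ravel())
E
```

```text
pics
{'time_s': 0.0, 'joint_positions': [-1.383, 0.492, 1.559, 0.0, 1.092, -0.106], 'qvel': [-0.001, 0.0, -0.002, -0.0, 0.001, -0.0], 'joint_torque': [0.003, -61.263, -25.817, 0.069, 0.048, -0.0], 'eef_pos': [0.181, -0.598, 0.228], 'tool_rot': [-3.14, -0.0, 0.294], 'force': [0.867, -0.292, 0.87], 'wrist_torque': [0.02, 0.025, -0.03], 'grasp_force': 0.0, 'width': 0.095}
scene [[495.34497553146747, 0.0, 272.8972389413868], [0.0, 495.34497553146747, 201.87087262275085], [0.0, 0.0, 1.0]] [ 0.84849701 -2.60999556  1.00109473] [0.46120768 0.33425846 1.03868731]
[0.11253263 0.63243249 0.99532815]
top [[531.1118918207328, 0.0, 274.04538150817046], [0.0, 531.1118918207328, 206.38152781660258], [0.0, 0.0, 1.0]] [ 2.12683847 -2.17592589  0.1992657 ] [-0.02630307  0.57778701  1.21471314]
[ 0.37936083 -0.00324667  1.29078756]
```

View pics/scene0.png

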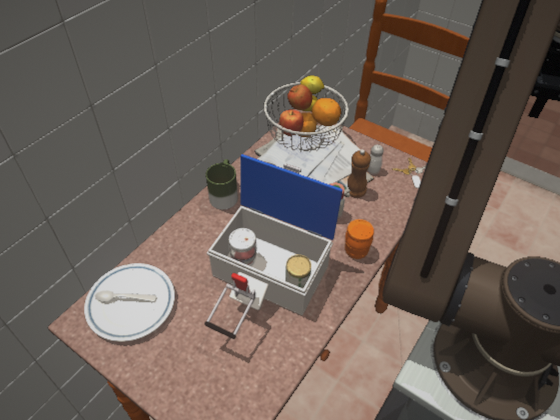

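View pics/top0.png

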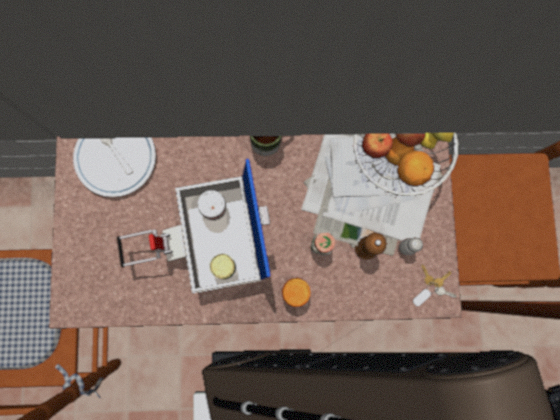

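The scene shows the box at centre with its blue lid leaning back. The red lever is at scene (240,283) and the bail has fallen forward, its bar at (222,328).

Candidates for the shaker:
- Grey dome: scene (376,158), top (411,246). This fits the description.
- Pepper mill: scene (359,175), top (373,245).
- Spice jar: top (322,242), hidden behind the lid in the scene view.
- Orange jar: scene (359,239), top (296,293). This is the distractor.
- Small white thing lying at top (422,297).

I choose the grey dome and check it in a crop.

```bash
cat > h.py <<'E'
import numpy as np,cv2,pickle
def cam(c):
    R=cv2.Rodrigues(np.array(c["rvec"]))[0];t=np.array(c["tvec"]).ravel();return np.array(c["camera_matrix"]),R,t
def ray(c,p):
    K,R,t=cam(c);d=R.T@np.linalg.inv(K)@np.array([p[0],p[1],1.]);return -R.T@t,d
def onz(c,p,z):
    o,d=ray(c,p);return o+d*(z-o[2])/d[2]
def proj(c,P):
    K,R,t=cam(c);q=(R@np.atleast_2d(P).T).T+t;q=q@K.T;return q[:,:2]/q[:,2:]
def tri(rays):
    A=0;b=0
    for o,d in rays:
        d=d/np.linalg.norm(d);M=np.eye(3)-np.outer(d,d);A=A+M;b=b+M@o
    return np.linalg.solve(A,b)
E
python3 - <<'E'
from h import *
a=pickle.load(open("c0.pkl","rb"));t,s=a["top"],a["scene"]
print("shaker",tri([ray(t,(411,244)),ray(s,(377,150))]),onz(t,(411,246),.09))
print("spice",onz(t,(322,242),.097),"mill",onz(t,(374,242),.15),"mug",onz(t,(265,140),.1), "orange",onz(t,(296,293),.084))
print("jar",onz(t,(211,205),.092),"tin",onz(t,(222,266),.08))
def crop(c,x0,x1,y0,y1,k):return cv2.resize(c["img"][y0:y1,x0:x1,::-1],None,fx=k,fy=k,interpolation=cv2.INTER_CUBIC)
cv2.imwrite("pics/boxcrop.png",crop(t,110,280,155,305,4))
A=crop(t,300,440,210,270,5)
B=crop(s,300,440,140,200,5)
cv2.imwrite("pics/shk.png",np.vstack([A,B]))
E
```

```text
shaker [ 0.47558761 -0.35016056  0.08555934] [ 0.47220906 -0.34795548  0.09      ]
spice [ 0.48528711 -0.14426311  0.097     ] mill [ 0.4780462  -0.25074164  0.15      ] mug [ 0.72456243 -0.02081725  0.1       ] orange [ 0.37308551 -0.08279489  0.084     ]
jar [0.57592666 0.10556414 0.092     ] tin [0.43751834 0.08269461 0.08      ]
```

View pics/boxcrop.png

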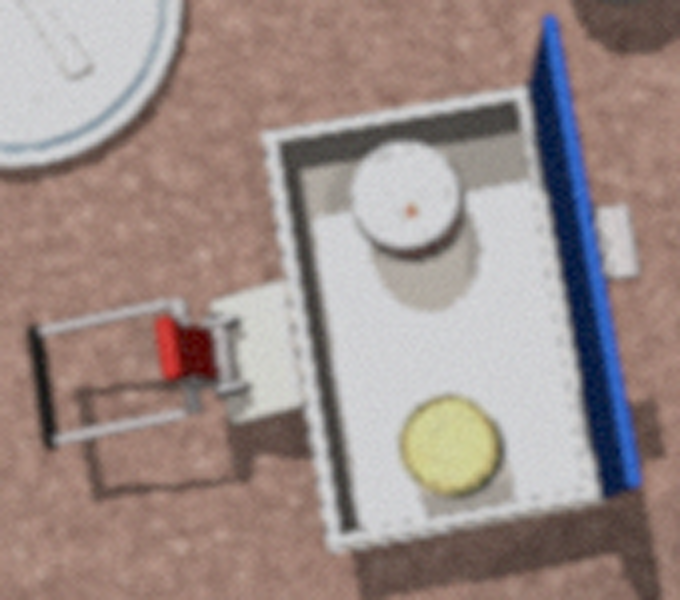

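View pics/shk.png

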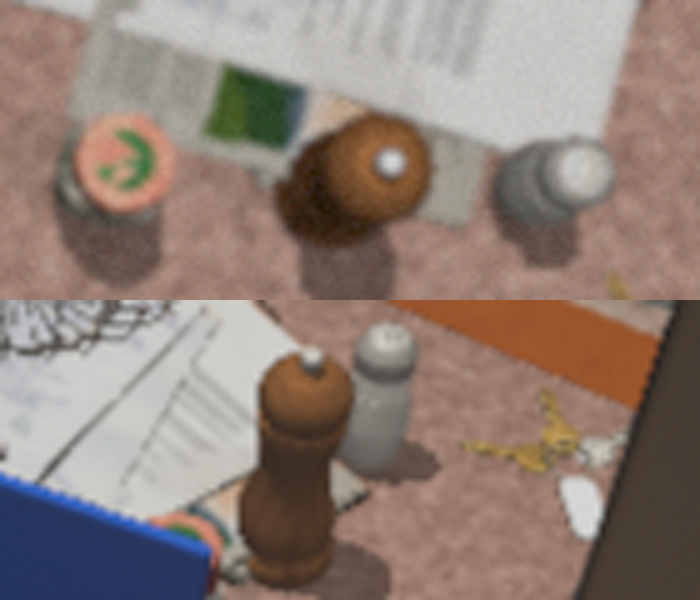

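The crops confirm the choice. The grey-domed white shaker has its top at top-camera (416,244) and scene (377,149). The mill is left of it at top (377,243), and the red/green-topped square spice jar is at (325,242). In the box crop, the rim corners map to top-camera (177,189), (193,291), (241,177.5) and (260,279).

```bash
cat >> h.py <<'E'
from scipy.spatial.transform import Rotation as Ro
def toolR(yaw): return Ro.from_euler('xyz',[np.pi,0,yaw])
def rows(o,poses):
    """poses: list of (world TCP, Rotation)"""
    R0=Ro.from_euler('xyz',o["tool_rot"]);p0=np.array(o["eef_pos"])
    return [np.r_[R0.inv().apply(np.array(p)-p0)*1000,(R0.inv()*R).as_rotvec()].round(3).tolist() for p,R in poses]
E
python3 - <<'E'
from h import *
from scipy.optimize import least_squares
a=pickle.load(open("c0.pkl","rb"));t,s=a["top"],a["scene"]
c=np.array([onz(t,p,.104) for p in[(177,188.75),(193.25,291.25),(241.25,177.5),(260,278.75)]])
print(c, [np.linalg.norm(c[i]-c[j]) for i,j in((0,1),(2,3),(0,2),(1,3))])
L=np.array([[-75,118],[-75,-118],[75,118],[75,-118]])/1e3
def f(v):
    C,S=np.cos(v[2]),np.sin(v[2]);return ((L@np.array([[C,S],[-S,C]]))+v[:2]-c[:,:2]).ravel()
b=least_squares(f,[.5,.08,-1.5]);print("box",b.x,f(b.x)*1e3)
x0,y0,th=b.x
X=np.array([np.cos(th),np.sin(th),0]);Y=np.array([-X[1],X[0],0]);O=np.array([x0,y0,0])
def W(p):return O+p[0]*X+p[1]*Y+np.array([0,0,p[2]])
B=np.array([X,Y,[0,0,1]])
def pb(n,P):print(n,np.round(P,4),"box",np.round(B@(P-O)*1e3,1))
pb("shaker",tri([ray(t,(416,244.4)),ray(s,(377,149))]));pb("jar",onz(t,(110+408/4,155+195/4),.092));pb("tin",onz(t,(110+451/4,155+445/4),.08))
# lid edge: corners top far (549,18), near (632,488); intersect with plane y=+-.12
def ony(p,y,c=t):
    o,d=ray(c,p);k=(y-(o-O)@Y)/(d@Y);return o+k*d
for p,y in(((247,159.5),.12),((268.5,277),-.12)):
    P=ony(p,y);pb("lid",P)
for p in((241,158),(338,188)):print(p,end="");[pb("lids",ony(p,y,s)) for y in(.12,-.12)]
pb("tip top",ony((152.5,241.75),0));pb("bar",ony((120,251.5),0))
pb("bar tri",tri([ray(t,(120,251.5)),ray(s,(221,328))]));pb("tip",tri([ray(t,(152.5,241.75)),ray(s,(240,279))]))
np.savez("box.npz",O=O,X=X,Y=Y,th=th)
E
```

```text
[[ 0.61283923  0.1810282   0.104     ]
 [ 0.38261814  0.14457797  0.104     ]
 [ 0.63604692  0.03532406  0.104     ]
 [ 0.40629841 -0.0026695   0.104     ]] [np.float64(0.23308876095401473), np.float64(0.23286882375803467), np.float64(0.14754082304297975), np.float64(0.149139442444312)]
box [ 0.50945067  0.08956518 -1.41084569] [ 1.15998326  1.37341538 -1.60641926  0.23604924  1.84270944 -1.00771336
 -1.39627344 -0.60175127]
shaker [ 0.4777 -0.3626  0.0785] box [ 441.3 -103.4   78.5]
jar [0.5788 0.1033 0.092 ] box [-2.5 70.6 92. ]
tin [0.4369 0.081  0.08  ] box [ -3.1 -73.   80. ]
lid [0.6425 0.0186 0.2451] box [ 91.3 120.  245.1]
lid [ 0.4054 -0.019   0.2712] box [  90.6 -120.   271.2]
(241, 158)lids [0.642  0.0217 0.2444] box [ 88.1 120.  244.4]
lids [0.3433 0.3663 0.6681] box [-299.6 -120.   668.1]
(338, 188)lids [ 0.7697 -0.7702 -0.6045] box [ 890.2  120.  -604.5]
lids [0.3989 0.0212 0.2981] box [  49.9 -120.   298.1]
tip top [0.488  0.2228 0.1641] box [-135.    -0.   164.1]
bar [0.4742 0.308  0.0974] box [-221.3    0.    97.4]
bar tri [0.4742 0.3094 0.0911] box [-2.226e+02  2.000e-01  9.110e+01]
tip [0.4889 0.2253 0.1506] box [-137.3    1.3  150.6]
```

Run:
```python
from workcell import r
from h import *
o=r.get_obs()
print(rows(o,[((.478,-.3626,.2),toolR(np.pi/2))]))
```

```text
[[352.47, -139.282, 28.299, -0.001, -0.001, -1.277]]
```

Emit:
send_rows([
  [[352, -139, 28, 0, 0, -1.277], [352, -139, 28, 0, 0, -1.277], [352, -139, 28, 0, 0, -1.277], [352, -139, 28, 0, 0, -1.277], [352, -139, 28, 0, 0, -1.277], [352, -139, 28, 0, 0, -1.277], [352, -139, 28, 0, 0, -1.277], [352, -139, 28, 0, 0, -1.277], [352, -139, 28, 0, 0, -1.277], [352, -139, 28, 0, 0, -1.277]],
], fingers=0, squeeze=15)

```text
time_s: 1.35
eef_pos: [0.4771, -0.3639, 0.2007]
tool_rot: [3.142, 0.0, 1.568]
force: [-0.5, 0.6, 0.2]
width: 0.0952
grasp_force: 0.0
```

Run:
```python
from workcell import r
from h import *
o=r.get_obs();print(o["eef_pos"],o["tool_rot"])
w=r.capture("wrist");w["o"]=o;pickle.dump(w,open("w1.pkl","wb"));cv2.imwrite("pics/w1.png",w["img"][...,::-1])
print(w["camera_matrix"],w["T_tool_cam"])
```

```text
[ 0.47708502 -0.36391356  0.2006912 ] [3.14155329e+00 1.24462568e-04 1.56756443e+00]
[[354.54378767   0.         280.14401599]
 [  0.         354.54378767 210.59303041]
 [  0.           0.           1.        ]] [[ 1.72170168e-05 -9.65036147e-01 -2.62116835e-01  7.41906272e-02]
 [ 9.99998395e-01  4.86159992e-04 -1.72421194e-03  1.18557247e-03]
 [ 1.79135756e-03 -2.62116384e-01  9.65034607e-01 -1.55900175e-01]
 [ 0.00000000e+00  0.00000000e+00  0.00000000e+00  1.00000000e+00]]
```

View pics/w1.png

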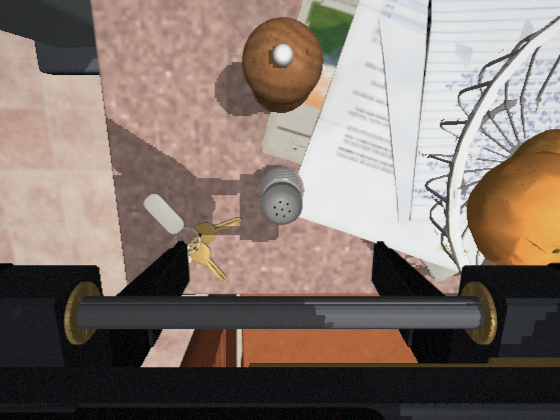

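Wrist view: the shaker dome is at (282,203), the mill at (283,60), and the basket rim starts near column 445. I'll work out the positions from these.

```bash
cat >> h.py <<'E'
def wray(w,p):
    o=w["o"];R=Ro.from_euler('xyz',o["tool_rot"]).as_matrix();T=np.array(w["T_tool_cam"])
    d=np.linalg.inv(np.array(w["camera_matrix"]))@np.array([p[0],p[1],1.])
    return np.array(o["eef_pos"])+R@T[:3,3],R@T[:3,:3]@d
def wz(w,p,z):
    o,d=wray(w,p);return o+d*(z-o[2])/d[2]
E
python3 - <<'E'
from h import *
w=pickle.load(open("w1.pkl","rb"));a=pickle.load(open("c0.pkl","rb"));t,s=a["top"],a["scene"]
print("shaker",wz(w,(282,203),.085),wz(w,(282,196),.07),onz(t,(416,244.4),.085),"tri",tri([wray(w,(282,203)),ray(t,(416,244.4)),ray(s,(377,149))]))
print("mill",wz(w,(284,55),.15),onz(t,(378,242),.15))
print("basket edge",wz(w,(442,205),.1),onz(t,(405,195),.1),onz(t,(416,168),.12))
P=tri([wray(w,(282,203)),ray(t,(416,244.4))])
print(P,rows(w["o"],[((P[0],P[1],.062),toolR(1.05))]))
E
```

```text
shaker [ 0.47927589 -0.35730203  0.085     ] [ 0.47932951 -0.3550614   0.07      ] [ 0.47599491 -0.36115291  0.085     ] tri [ 0.47794949 -0.36053587  0.08001538]
mill [ 0.48032165 -0.25887083  0.15      ] [ 0.47785043 -0.25943705  0.15      ]
basket edge [ 0.59860925 -0.35543783  0.1       ] [ 0.58865145 -0.33892085  0.1       ] [ 0.64696248 -0.36245234  0.12      ]
[ 0.47804439 -0.36203287  0.07467426] [[1.901, 0.948, 138.691, 0.0, 0.0, 0.518]]
```

Emit:
send_rows([
  [[5, 1, 10, 0, 0, 0.18], [5, 1, 20, 0, 0, 0.36], [5, 1, 30, 0, 0, 0.518], [5, 1, 60, 0, 0, 0.518], [5, 1, 90, 0, 0, 0.518], [5, 1, 115, 0, 0, 0.518], [5, 1, 132, 0, 0, 0.518], [5, 1, 141, 0, 0, 0.518], [5, 1, 141, 0, 0, 0.518], [5, 1, 141, 0, 0, 0.518]],
])

```text
time_s: 2.65
eef_pos: [0.479, -0.3585, 0.0604]
tool_rot: [3.14, 0.0, 1.053]
force: [0.2, -0.6, -0.3]
width: 0.0952
grasp_force: 0.0
```

Emit:
send_rows([
  [[0, 0, 0, 0, 0, 0], [0, 0, 0, 0, 0, 0], [0, 0, 0, 0, 0, 0], [0, 0, 0, 0, 0, 0], [0, 0, 0, 0, 0, 0], [0, 0, 0, 0, 0, 0], [0, 0, 0, 0, 0, 0], [0, 0, 0, 0, 0, 0], [0, 0, 0, 0, 0, 0], [0, 0, 0, 0, 0, 0]],
], fingers=1, squeeze=15)

```text
time_s: 3.9
eef_pos: [0.4787, -0.3583, 0.0596]
tool_rot: [-3.142, 0.0, 1.053]
force: [-0.8, -0.4, -0.2]
width: 0.0364
grasp_force: 14.8
```

Run:
```python
from workcell import r
from h import *
o=r.get_obs();print(o["eef_pos"],o["tool_rot"],o["width"],o["grasp_force"])
b=np.load("box.npz")
q=b["O"]+-.022*b["X"]-.004*b["Y"]
print(q, rows(o,[((.478,-.359,.28),toolR(1.05)),((q[0],q[1],.28),toolR(b["th"]+np.pi/2))]))
```

```text
[ 0.47865289 -0.35825299  0.05959622] [-3.14155947e+00  3.17090453e-05  1.05274492e+00] 0.036374106067492855 14.75767678610282
[0.5019978  0.11064728 0.        ] [[-0.979, -0.205, -220.404, -0.0, 0.0, 0.003], [418.927, -211.919, -220.41, -0.0, 0.0, 0.893]]
```

Emit:
send_rows([
  [[0, 0, -40, 0, 0, 0], [0, 0, -90, 0, 0, 0], [0, 0, -145, 0, 0, 0], [0, 0, -200, 0, 0, 0], [0, 0, -255, 0, 0, 0], [30, -15, -300, 0, 0, 0.15], [80, -40, -300, 0, 0, 0.3], [130, -66, -300, 0, 0, 0.45], [180, -91, -300, 0, 0, 0.6], [230, -116, -300, 0, 0, 0.75]],
])

```text
time_s: 5.15
eef_pos: [0.4914, -0.0992, 0.3597]
tool_rot: [3.141, -0.0, 0.298]
force: [-0.1, 0.1, -1.0]
width: 0.0365
grasp_force: 14.8
```

Run:
```python
from workcell import r
from h import *
o=r.get_obs();print(o["eef_pos"],o["tool_rot"],o["width"],o["grasp_force"])
b=np.load("box.npz")
q=b["O"]+-.022*b["X"]-.004*b["Y"]
print(rows(o,[((q[0],q[1],z),toolR(b["th"]+np.pi/2)) for z in(.36,.2,.08)]))
```

```text
[ 0.49141507 -0.09921187  0.35970586] [ 3.14143224e+00 -1.41683058e-04  2.97551547e-01] 0.03646047494982835 14.752399417629931
[[71.644, -197.535, -0.316, 0.0, -0.0, 0.138], [71.622, -197.56, 159.684, 0.0, -0.0, 0.138], [71.605, -197.58, 279.684, 0.0, -0.0, 0.138]]
```

Emit:
send_rows([
  [[16, -45, 0, 0, 0, 0.138], [34, -95, 0, 0, 0, 0.138], [52, -145, 0, 0, 0, 0.138], [68, -187, 0, 0, 0, 0.138], [72, -198, 0, 0, 0, 0.138], [72, -198, 40, 0, 0, 0.138], [72, -198, 90, 0, 0, 0.138], [72, -198, 140, 0, 0, 0.138], [72, -198, 180, 0, 0, 0.138], [72, -198, 190, 0, 0, 0.138]],
])

```text
time_s: 6.4
eef_pos: [0.5007, 0.1088, 0.1678]
tool_rot: [-3.142, 0.004, 0.164]
force: [-0.3, 0.3, -0.7]
width: 0.0365
grasp_force: 14.8
```

Run:
```python
from workcell import r
from h import *
o=r.get_obs();print(o["eef_pos"],o["tool_rot"],o["width"],o["grasp_force"])
s=r.capture("scene");w=r.capture("wrist");w["o"]=o
pickle.dump((s,w),open("c2.pkl","wb"))
A=cv2.resize(s["img"][150:330,170:370],None,fx=2,fy=2);B=cv2.resize(w["img"],(400,300))
im=np.zeros((360,800,3),np.uint8);im[:,:400]=A;im[:300,400:]=B
cv2.imwrite("pics/c2.png",im[...,::-1])
b=np.load("box.npz")
q=b["O"]+-.022*b["X"]-.004*b["Y"]
print(rows(o,[((q[0],q[1],z),toolR(b["th"]+np.pi/2)) for z in(.17,.069)]))
```

```text
[0.50067164 0.10876001 0.16784131] [-3.1415134   0.00373667  0.16416836] 0.03648397557706532 14.758466214698274
[[1.609, -1.645, -2.165, -0.0, 0.004, 0.004], [1.986, -1.637, 98.835, -0.0, 0.004, 0.004]]
```

View pics/c2.png

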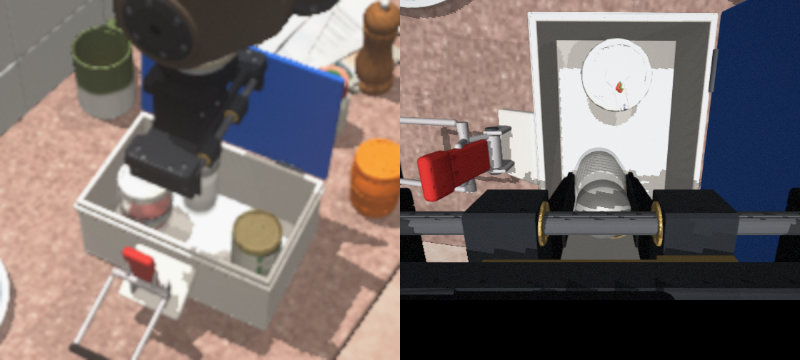

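Picture: the shaker is held at wrist-crop (600,180), between the jar at (617,75) and the tin, and clear of both. The gripper body clears the lid and the lever, so I'm lowering it.

Emit:
send_rows([
  [[1, -1, 20, 0, 0.003, 0], [1, -1, 40, 0, 0.003, 0], [1, -1, 55, 0, 0.003, 0], [1, -1, 68, 0, 0.003, 0], [1, -1, 80, 0, 0.003, 0], [1, -1, 88, 0, 0.003, 0], [1, -1, 93, 0, 0.003, 0], [1, -1, 97, 0, 0.003, 0], [1, -1, 99, 0, 0.003, 0], [1, -1, 100, 0, 0.003, 0]],
])

```text
time_s: 7.75
eef_pos: [0.5024, 0.1106, 0.0696]
tool_rot: [3.142, -0.003, 0.165]
force: [0.6, 0.4, -1.0]
width: 0.0365
grasp_force: 14.8
```

Emit:
send_rows([
  [[0, 0, 1, 0, 0, 0], [0, 0, 1.5, 0, 0, 0], [0, 0, 2, 0, 0, 0], [0, 0, 2, 0, 0, 0], [0, 0, 2, 0, 0, 0], [0, 0, 2, 0, 0, 0], [0, 0, 2, 0, 0, 0], [0, 0, 2, 0, 0, 0], [0, 0, 2, 0, 0, 0], [0, 0, 2, 0, 0, 0]],
])

```text
time_s: 9.0
eef_pos: [0.5023, 0.1106, 0.0676]
tool_rot: [3.142, -0.003, 0.165]
force: [-0.2, -1.1, -0.3]
width: 0.0366
grasp_force: 14.8
```

Emit:
send_rows([
  [[0, 0, 0, 0, 0, 0], [0, 0, 0, 0, 0, 0], [0, 0, 0, 0, 0, 0], [0, 0, 0, 0, 0, 0], [0, 0, 0, 0, 0, 0], [0, 0, -5, 0, 0, 0], [0, 0, -15, 0, 0, 0], [0, 0, -30, 0, 0, 0], [0, 0, -50, 0, 0, 0], [0, 0, -75, 0, 0, 0]],
], fingers=0.42)

```text
time_s: 10.25
eef_pos: [0.502, 0.1106, 0.1441]
tool_rot: [3.141, -0.003, 0.165]
force: [0.3, 0.7, -0.2]
width: 0.055
grasp_force: 0.0
```

```bash
cat >> h.py <<'E'
def bx(p):
    b=np.load("box.npz");return b["O"]+p[0]/1e3*b["X"]+p[1]/1e3*b["Y"]+np.array([0,0,p[2]/1e3])
def tob(P):
    b=np.load("box.npz");d=np.array(P)-b["O"];return np.array([d@b["X"],d@b["Y"],P[2]])*1e3
E
python3 - <<'E'
from workcell import r
from h import *
o=r.get_obs();print(o["eef_pos"],tob(o["eef_pos"]),o["width"])
yb=np.load("box.npz")["th"]+np.pi/2
R=toolR(yb+np.pi/2)
P=[(-22,-4,380),(160,-55,380),(160,-55,215)]
for x in rows(o,[(bx(p),R) for p in P]):print(x)
E
```

```text
[0.50198153 0.11057202 0.14408755] [-21.92829328  -4.02805216 144.08755251] 0.05495020190977389
[0.787, -0.049, -235.911, 0.003, -0.002, -1.566]
[-51.089, 181.703, -236.06, 0.003, -0.002, -1.566]
[-51.62, 181.687, -71.061, 0.003, -0.002, -1.566]
```

Emit:
send_rows([
  [[0, 0, -50, 0, 0, 0], [0, 0, -105, 0, 0, -0.1], [0, 0, -150, 0, 0, -0.27], [0, 0, -156, 0, 0, -0.44], [-6, 22, -156, 0, 0, -0.61], [-16, 60, -156, 0, 0, -0.78], [-26, 95, -156, 0, 0, -0.95], [-36, 130, -156, 0, 0, -1.12], [-46, 165, -156, 0, 0, -1.29], [-51, 181, -156, 0, 0, -1.46]],
], fingers=1)

```text
time_s: 11.5
eef_pos: [0.4804, -0.0779, 0.2996]
tool_rot: [3.138, 0.0, 1.629]
force: [0.7, 0.3, -0.5]
width: 0.0004
grasp_force: 0.0
```

Run:
```python
from workcell import r
from h import *
o=r.get_obs();print(tob(o["eef_pos"]),o["width"],o["tool_rot"])
t=r.capture("top");s=r.capture("scene");w=r.capture("wrist");w["o"]=o
pickle.dump((t,s,w),open("c3.pkl","wb"))
A=cv2.resize(s["img"][150:350,190:390],(400,400));B=cv2.resize(t["img"][150:310,110:310],(400,320))
im=np.zeros((400,800,3),np.uint8);im[:,:400]=A;im[:320,400:]=B
cv2.imwrite("pics/c3.png",im[...,::-1])
R=toolR(np.load("box.npz")["th"]+np.pi)
for p in rows(o,[(bx(p),R) for p in [(160,-55,300),(160,-55,215)]]):print(p)
```

```text
[160.65759189 -55.312396   299.59848622] 0.00043318049294968305 [3.13760901e+00 2.65974663e-04 1.62900799e+00]
[0.686, 0.246, -0.401, 0.004, 0.0, -0.102]
[0.708, -0.093, 84.599, 0.004, 0.0, -0.102]
```

View pics/c3.png

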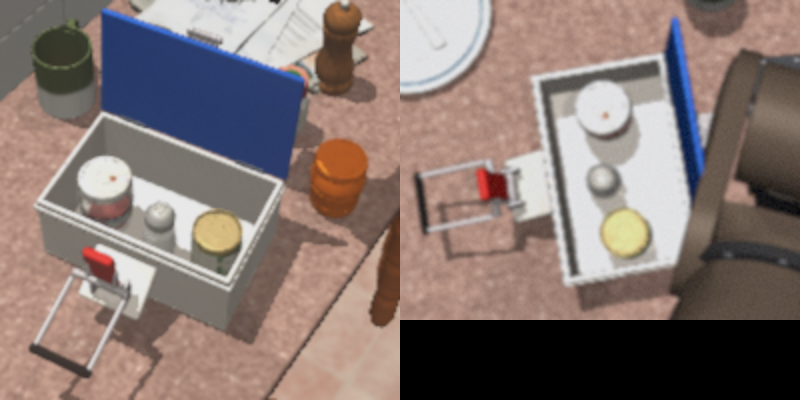

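The shaker stands upright between the jar and the tin, at top-crop (602,180), and the mug, mill and spice jar haven't moved. Next I sweep the lid shut.

Run:
```python
from workcell import r
from h import *
o=r.get_obs()
R=toolR(np.load("box.npz")["th"]+np.pi)
def T(th,r_=125):return (75-r_*np.cos(th)+8*np.sin(th)+10,-55,104+r_*np.sin(th)+8*np.cos(th)+14)
ths=list(np.linspace(1.7,1.1,7))
L=[(160,-55,270),(150,-55,245)]+[T(t) for t in ths]
for p in rows(o,[(bx(p),R) for p in L]):print(p)
print("B")
p0=np.array(T(1.1))
for t in np.linspace(1,0,10):
    q=np.array(T(t));print(round(t,2),(-(q-p0)[0]).round(1),(-(q-p0)[2]).round(1))
```

```text
[-0.454, -0.197, 29.257, 0.004, 0.0, -0.111]
[9.482, -1.394, 54.254, 0.004, 0.0, -0.111]
[50.193, -5.928, 58.313, 0.004, 0.0, -0.111]
[62.51, -7.289, 56.524, 0.004, 0.0, -0.111]
[74.942, -8.666, 55.98, 0.004, 0.0, -0.111]
[87.366, -10.048, 56.688, 0.004, 0.0, -0.111]
[99.657, -11.42, 58.64, 0.004, 0.0, -0.111]
[111.692, -12.767, 61.817, 0.004, 0.0, -0.111]
[123.352, -14.078, 66.188, 0.004, 0.0, -0.111]
B
1.0 11.2 5.5
0.89 23.0 12.9
0.78 33.9 21.6
0.67 43.7 31.4
0.56 52.4 42.3
0.44 59.8 54.1
0.33 65.9 66.6
0.22 70.6 79.7
0.11 73.8 93.2
0.0 75.4 107.0
```

Emit:
send_rows([
  [[0, 0, 30, 0, 0, -0.11], [10, -1, 54, 0, 0, -0.11], [32, -4, 57, 0, 0, -0.11], [50, -6, 58, 0, 0, -0.11], [62, -7, 57, 0, 0, -0.11], [75, -9, 56, 0, 0, -0.11], [87, -10, 57, 0, 0, -0.11], [100, -11, 59, 0, 0, -0.11], [112, -13, 62, 0, 0, -0.11], [123, -14, 66, 0, 0, -0.11]],
])

```text
time_s: 12.9
eef_pos: [0.4605, 0.0465, 0.2322]
tool_rot: [3.138, 0.0, 1.735]
force: [0.9, -1.1, 1.4]
width: 0.0003
grasp_force: 0.8
```

Emit:
send_rows([
  [[11, 0, 6, 0, 0, 0], [23, 0, 13, 0, 0, 0], [34, 0, 22, 0, 0, 0], [44, 0, 31, 0, 0, 0], [52, 0, 42, 0, 0, 0], [60, 0, 54, 0, 0, 0], [66, 0, 67, 0, 0, 0], [71, 0, 80, 0, 0, 0], [74, 0, 93, 0, 0, 0], [75, 0, 104, 0, 0, 0]],
])

```text
time_s: 14.15
eef_pos: [0.4485, 0.1199, 0.1275]
tool_rot: [3.139, 0.0, 1.735]
force: [0.1, 0.7, 0.6]
width: 0.0002
grasp_force: 0.2
```

Run:
```python
from workcell import r
from h import *
o=r.get_obs();print(tob(o["eef_pos"]),o["force"])
```

```text
[-39.60683389 -55.34088764 127.51040035] [0.09976594 0.74730327 0.64712715]
```

Emit:
send_rows([
  [[0, 0, 1, 0, 0, 0], [0, 0, 2, 0, 0, 0], [0, 0, 3, 0, 0, 0], [0, 0, 3, 0, 0, 0], [0, 0, 3, 0, 0, 0], [0, 0, 3, 0, 0, 0], [0, 0, 0, 0, 0, 0], [0, 0, -25, 0, 0, 0], [0, 0, -60, 0, 0, 0], [0, 0, -100, 0, 0, 0]],
])

```text
time_s: 15.4
eef_pos: [0.4481, 0.1196, 0.2296]
tool_rot: [3.139, 0.0, 1.735]
force: [-0.0, -0.5, 0.3]
width: 0.0006
grasp_force: 0.0
```

Run:
```python
from workcell import r
from h import *
o=r.get_obs();print(tob(o["eef_pos"]),o["force"])
t=r.capture("top");s=r.capture("scene")
pickle.dump((t,s,o),open("c4.pkl","wb"))
A=cv2.resize(s["img"][210:350,190:340],(400,373));B=cv2.resize(t["img"][150:310,110:310],(400,320))
im=np.zeros((400,800,3),np.uint8);im[:373,:400]=A;im[:320,400:]=B
cv2.imwrite("pics/c4.png",im[...,::-1])
```

```text
[-39.42741289 -55.79959649 229.58113601] [-0.03836079 -0.52717554  0.26620285]
```

View pics/c4.png

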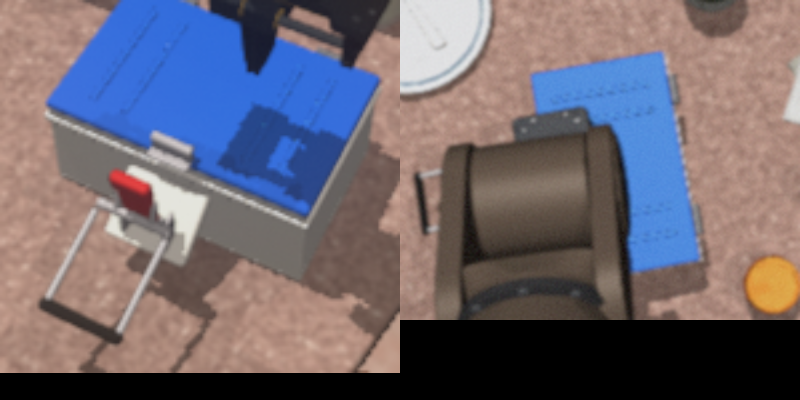

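Run:
```python
from h import *
a=pickle.load(open("c0.pkl","rb"));t,s=a["top"],a["scene"]
b=np.load("box.npz")
def ony(c,p,y=0):
    o,d=ray(c,p);k=(y-(o-b["O"])@b["Y"])/(d@b["Y"]);return o+k*d
for n,pt,ps in(("bar",(120.5,251.5),(220.6,330)),("pivot",(156,243.75),(240.8,292)),("tip",(152.5,241.75),(240,277))):
    print(n,tob(tri([ray(t,pt),ray(s,ps)])),tob(ony(t,pt)),tob(ony(s,ps)))
# keeper with lid shut, z .127
t4,s4,o=pickle.load(open("c4.pkl","rb"))
print("keeper",tob(onz(s4,(190+171*.375,210+137*.375),.127)), tob(o["eef_pos"]))
P=tri([ray(t,(120.5,251.5)),ray(s,(220.6,330))])
R=toolR(b["th"]+np.pi/2)
for p in rows(o,[(bx(p),R) for p in [(-120,0,260),(-220,0,260),(-220,0,150)]]):print(p)
```

```text
bar [-223.48679009    1.13831409   83.30950904] [-2.20592036e+02 -3.46944695e-14  9.57019944e+01] [-2.24356823e+02  3.46944695e-14  8.56239621e+01]
pivot [-138.84173316    1.29207628  103.86243179] [-136.37526037    0.          118.85490219] [-1.39821655e+02  5.55111512e-14  1.05991722e+02]
tip [-136.36747261    1.00287624  156.59780506] [-1.34983746e+02 -6.93889390e-15  1.64067761e+02] [-1.37977659e+02  1.00613962e-13  1.59495141e+02]
keeper [-72.16571305   4.376553   127.        ] [-39.42741289 -55.79959649 229.58113601]
[80.35, 56.191, -30.287, 0.002, -0.002, 1.575]
[180.35, 56.585, -30.291, 0.002, -0.002, 1.575]
[180.355, 56.318, 79.709, 0.002, -0.002, 1.575]
```

The lid is flat and shut (blue, edge along the rim), and the keeper is at scene-crop (171,145). The bail is still forward with its bar at crop (82,320). I'll grip the bar with the tool tilted about 30° so the gripper body stays clear of the lever.

```bash
cat >> h.py <<'E'
def tilt(phi): # closing along box x, fingers leaning toward +x box by phi
    th=float(np.load("box.npz")["th"]);return toolR(th+np.pi/2)*Ro.from_rotvec([-phi,0,0])
E
python3 - <<'E'
from workcell import r
from h import *
o=r.get_obs()
R=tilt(.5);print(R.apply([0,0,1]),np.load("box.npz")["X"])
for p in rows(o,[(bx(p),R) for p in [(-120,0,250),(-223-38,0,86+70)]]):print(p)
E
```

```text
[ 0.07635785 -0.47330574 -0.87758256] [ 0.15926947 -0.98723515  0.        ]
[80.356, 54.716, -17.428, -0.384, -0.4, 1.537]
[221.391, 54.388, 76.519, -0.384, -0.4, 1.537]
```

Emit:
send_rows([
  [[20, 10, -20, -0.04, -0.04, 0.16], [50, 25, -20, -0.08, -0.08, 0.32], [85, 40, -20, -0.12, -0.12, 0.48], [120, 54, -20, -0.16, -0.17, 0.64], [155, 54, -20, -0.2, -0.21, 0.8], [190, 54, -10, -0.24, -0.25, 0.96], [215, 54, 10, -0.28, -0.29, 1.12], [221, 54, 40, -0.32, -0.33, 1.28], [221, 54, 65, -0.36, -0.37, 1.44], [221, 54, 76, -0.384, -0.4, 1.537]],
], fingers=0.45, squeeze=8)

```text
time_s: 16.75
eef_pos: [0.4651, 0.3464, 0.1502]
tool_rot: [2.639, 0.008, 0.156]
force: [0.5, -0.0, 0.2]
width: 0.0525
grasp_force: 0.0
```

Run:
```python
from workcell import r
from h import *
o=r.get_obs();print(tob(o["eef_pos"]),o["tool_rot"],o["joint_positions"],o["width"])
w=r.capture("wrist");w["o"]=o;s=r.capture("scene");pickle.dump((w,s),open("c5.pkl","wb"))
A=cv2.resize(s["img"][210:350,170:320],(400,373));B=cv2.resize(w["img"],(400,300))
im=np.zeros((380,800,3),np.uint8);im[:373,:400]=A;im[:300,400:]=B
cv2.imwrite("pics/c5.png",im[...,::-1])
for p in rows(o,[(bx((-223-38,0,156)),tilt(.5))]):print(p)
```

```text
[-260.65123353   -2.88969899  150.2379838 ] [2.63905251 0.00786777 0.15628969] [ 0.70747346  0.64179802  1.60414373 -0.44840178  1.21724565  2.34629265] 0.052529062465539886
[2.843, 2.471, -5.242, 0.003, 0.009, 0.001]
```

View pics/c5.png

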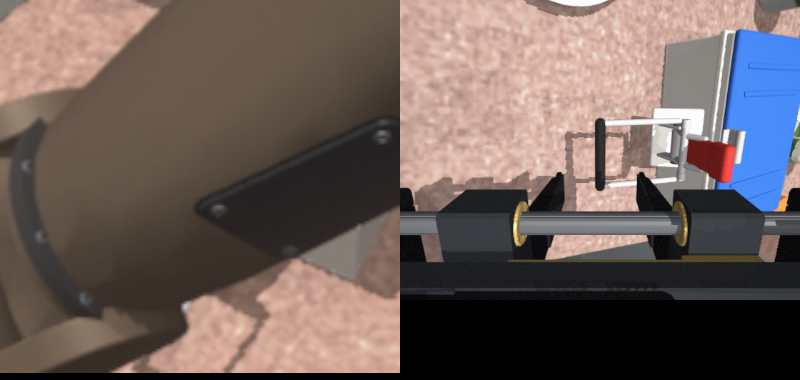

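The wrist picture shows the bar at wrist px (281,216), centred between the fingers, the lever tip at (459,228) and the bail pivot ends at about (402,210).

Run:
```python
from workcell import r
from h import *
w,s=pickle.load(open("c5.pkl","rb"));a=pickle.load(open("c0.pkl","rb"));t,s=a["top"],a["scene"]
for n,pt,ps,pw in(("bar",(120.5,251.5),(220.6,330),(281.4,215.6)),("pivot",(156,243.75),(240.8,292),(402,210))):
    print(n,tob(tri([ray(t,pt),ray(s,ps),wray(w,pw)])),tob(tri([ray(t,pt),wray(w,pw)])),tob(tri([ray(s,ps),wray(w,pw)])))
o=r.get_obs();print(tob(o["eef_pos"]))
for p in rows(o,[(bx(p),tilt(.5)) for p in ((-261,0,156),(-222,0,86))]):print(p)
```

```text
bar [-222.95270032    2.23883515   81.4675641 ] [-223.26585684    2.7294189    82.10963087] [-220.98220748    2.55405399   78.37608979]
pivot [-138.24625461    1.39795227  107.94189942] [-137.51744504    2.18264266  109.99258903] [-138.1155038     1.4349827   107.80910222]
[-260.60893485   -2.62636791  150.3304426 ]
[2.574, 2.393, -5.181, 0.002, 0.008, 0.003]
[3.252, 2.91, 74.946, 0.002, 0.008, 0.003]
```

Emit:
send_rows([
  [[3, 1, 12, 0, 0, 0], [3, 1, 24, 0, 0, 0], [3, 1, 36, 0, 0, 0], [3, 1, 48, 0, 0, 0], [3, 1, 58, 0, 0, 0], [3, 1, 66, 0, 0, 0], [3, 1, 70, 0, 0, 0], [3, 1, 70, 0, 0, 0], [3, 1, 70, 0, 0, 0], [3, 1, 70, 0, 0, 0]],
])

```text
time_s: 18.1
eef_pos: [0.4739, 0.3131, 0.0919]
tool_rot: [2.642, 0.006, 0.16]
force: [-0.2, 0.2, -0.1]
width: 0.0527
grasp_force: 0.0
```

Run:
```python
from workcell import r
from h import *
o=r.get_obs();print(tob(o["eef_pos"]),o["force"])
for p in rows(o,[(bx(p),tilt(.5)) for p in ((-223,1,83),)]):print(p)
```

```text
[-226.39773141    0.47195519   91.86398165] [-0.15396509  0.22604263 -0.10968079]
[0.581, -1.265, 9.405, -0.0, 0.005, 0.003]
```

Emit:
send_rows([
  [[0, -1, 5, 0, 0, 0], [0, -1, 9, 0, 0, 0], [0, -1, 9, 0, 0, 0], [0, -1, 9, 0, 0, 0], [0, -1, 9, 0, 0, 0], [0, -1, 9, 0, 0, 0], [0, -1, 9, 0, 0, 0], [0, -1, 9, 0, 0, 0], [0, -1, 9, 0, 0, 0], [0, -1, 9, 0, 0, 0]],
], fingers=1, squeeze=6)

```text
time_s: 19.35
eef_pos: [0.4743, 0.3105, 0.0833]
tool_rot: [2.643, 0.005, 0.16]
force: [-1.4, 5.3, -0.8]
width: 0.0096
grasp_force: 6.0
```

Run:
```python
from workcell import r
from h import *
o=r.get_obs();g=tob(o["eef_pos"]);print(g,o["force"],o["width"])
c=np.array([-138.,g[1],108]);v=g-c;print("R",np.hypot(v[0],v[2]))
a0=np.arctan2(v[2],v[0]); rad=np.hypot(v[0],v[2]);a0=a0%(2*np.pi);print("ang",a0)
# arc from a0 (~3.4) down to ~0.45; TCP on arc; tilt .5 -> 0 by apex
L=[]
for a in np.linspace(a0,0.45,21)[1:]:
    ph=0.5*np.clip((a-1.5)/(a0-1.5),0,1)
    L.append((bx(c+rad*np.array([np.cos(a),0,np.sin(a)])),tilt(ph)))
for p in rows(o,L[:10]):print(np.round(p,2).tolist())
print("B")
for p in rows(dict(eef_pos=L[9][0],tool_rot=L[9][1].as_euler('xyz')),L[10:]):print(np.round(p,2).tolist())
```

```text
[-223.75679493    0.49859661   83.28238073] [-1.35545498  5.28937022 -0.81721577] 0.009558530369866777
R 89.24790517777008
ang 3.4222159483120302
[-0.07, 3.81, -12.69, 0.04, 0.0, 0.0]
[-0.14, 9.46, -24.68, 0.08, 0.0, 0.0]
[-0.21, 16.82, -35.69, 0.11, 0.0, 0.0]
[-0.28, 25.74, -45.5, 0.15, 0.0, 0.0]
[-0.34, 36.0, -53.88, 0.19, 0.0, 0.0]
[-0.4, 47.4, -60.64, 0.23, 0.0, 0.0]
[-0.46, 59.67, -65.65, 0.27, 0.0, 0.0]
[-0.5, 72.54, -68.78, 0.31, 0.0, 0.0]
[-0.54, 85.74, -69.97, 0.35, 0.0, 0.0]
[-0.57, 98.97, -69.2, 0.38, 0.0, 0.0]
B
[-0.0, 13.04, -2.34, 0.04, 0.0, 0.0]
[-0.0, 26.29, -2.72, 0.08, 0.0, 0.0]
[0.0, 39.44, -1.14, 0.11, 0.0, -0.0]
[-0.0, 52.22, 2.37, 0.11, 0.0, -0.0]
[0.0, 64.34, 7.74, 0.11, 0.0, -0.0]
[-0.0, 75.53, 14.84, 0.11, 0.0, -0.0]
[0.0, 85.54, 23.51, 0.11, 0.0, -0.0]
[-0.0, 94.16, 33.58, 0.11, 0.0, -0.0]
[0.0, 101.19, 44.81, 0.11, 0.0, -0.0]
[-0.0, 106.48, 56.96, 0.11, 0.0, -0.0]
```

Emit:
send_rows([
  [[0, 3, -13, 0.04, 0, 0], [0, 9, -25, 0.08, 0, 0], [0, 16, -36, 0.11, 0, 0], [0, 25, -46, 0.15, 0, 0], [0, 36, -54, 0.19, 0, 0], [0, 47, -61, 0.23, 0, 0], [0, 60, -66, 0.27, 0, 0], [0, 72, -69, 0.31, 0, 0], [0, 86, -70, 0.35, 0, 0], [0, 99, -69, 0.38, 0, 0]],
])

```text
time_s: 20.6
eef_pos: [0.4835, 0.2561, 0.1926]
tool_rot: [3.024, 0.005, 0.16]
force: [-0.2, 0.5, 0.6]
width: 0.0096
grasp_force: 6.0
```

Run:
```python
from workcell import r
from h import *
o=r.get_obs();g=tob(o["eef_pos"]);print(g,o["force"],o["width"],o["grasp_force"],o["tool_rot"])
```

```text
[-168.52363094    0.89627886  192.63401147] [-0.19121168  0.51828695  0.64444579] 0.009625849993589838 5.9998078644275665 [3.02374847 0.00509774 0.15954522]
```

Emit:
send_rows([
  [[0, 13, -2, 0.04, 0, 0], [0, 26, -3, 0.08, 0, 0], [0, 39, -1, 0.11, 0, 0], [0, 52, 2, 0.11, 0, 0], [0, 64, 8, 0.11, 0, 0], [0, 76, 15, 0.11, 0, 0], [0, 86, 24, 0.11, 0, 0], [0, 94, 34, 0.11, 0, 0], [0, 101, 45, 0.11, 0, 0], [0, 106, 55, 0.11, 0, 0]],
])

```text
time_s: 21.85
eef_pos: [0.501, 0.1459, 0.1484]
tool_rot: [3.132, 0.007, 0.159]
force: [-0.9, 3.5, -1.4]
width: 0.0096
grasp_force: 6.0
```

Run:
```python
from workcell import r
from h import *
o=r.get_obs();g=tob(o["eef_pos"]);print(g,o["force"],o["width"],o["grasp_force"],o["tool_rot"])
w=r.capture("wrist");cv2.imwrite("pics/w6.png",w["img"][...,::-1])
```

```text
[-56.92503418   0.67051652 148.43316223] [-0.87354592  3.45427442 -1.43149742] 0.009575768023384817 6.0009267926216125 [3.13190459 0.00659578 0.15938678]
```

View pics/w6.png

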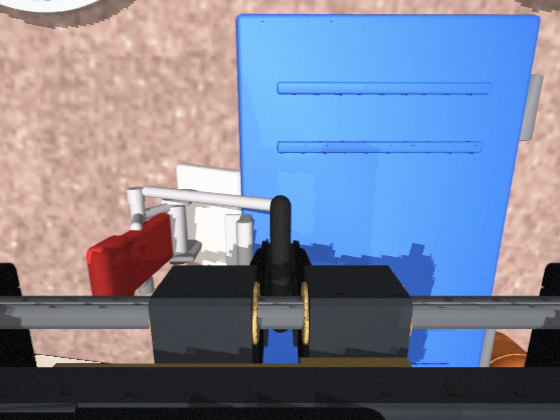

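Wrist view: the bar at (281,260) is past the keeper at (245,235), on the hinge side, with the wires straddling both. I'm lowering a little, then releasing and rising.

Emit:
send_rows([
  [[0, 2, 3, 0, 0, 0], [0, 3, 6, 0, 0, 0], [0, 3, 6, 0, 0, 0], [0, 3, 6, 0, 0, 0], [0, 3, 6, 0, 0, 0], [0, 3, 6, 0, 0, 0], [0, 3, 6, 0, 0, 0], [0, 3, 6, 0, 0, 0], [0, 3, 6, 0, 0, 0], [0, 3, 6, 0, 0, 0]],
])

```text
time_s: 23.15
eef_pos: [0.5015, 0.1431, 0.1434]
tool_rot: [3.132, 0.006, 0.16]
force: [0.2, 2.9, -0.4]
width: 0.0094
grasp_force: 6.0
```

Emit:
send_rows([
  [[0, 0, 0, 0, 0, 0], [0, 0, 0, 0, 0, 0], [0, 0, 0, 0, 0, 0], [0, 0, 0, 0, 0, 0], [0, 0, 0, 0, 0, 0], [0, 0, 0, 0, 0, 0], [0, 0, -15, 0, 0, 0], [0, 0, -40, 0, 0, 0], [0, 0, -70, 0, 0, 0], [0, 0, -100, 0, 0, 0]],
], fingers=0.65)

```text
time_s: 24.4
eef_pos: [0.5019, 0.1442, 0.2454]
tool_rot: [3.132, 0.005, 0.16]
force: [-0.3, 0.2, 0.3]
width: 0.0333
grasp_force: 0.0
```

Run:
```python
from workcell import r
from h import *
o=r.get_obs();g=tob(o["eef_pos"]);print(g,o["force"],o["width"],o["tool_rot"])
w=r.capture("wrist");w["o"]=o;s=r.capture("scene");pickle.dump((w,s),open("c7.pkl","wb"))
A=cv2.resize(s["img"][210:350,190:340],(400,373));B=cv2.resize(w["img"],(400,300))
im=np.zeros((380,800,3),np.uint8);im[:373,:400]=A;im[:300,400:]=B
cv2.imwrite("pics/c7.png",im[...,::-1])
```

```text
[-55.16687271   1.25324824 245.38589445] [-0.26734122  0.23994587  0.30688033] 0.03325043177037001 [3.13157696 0.00549701 0.15960064]
```

View pics/c7.png

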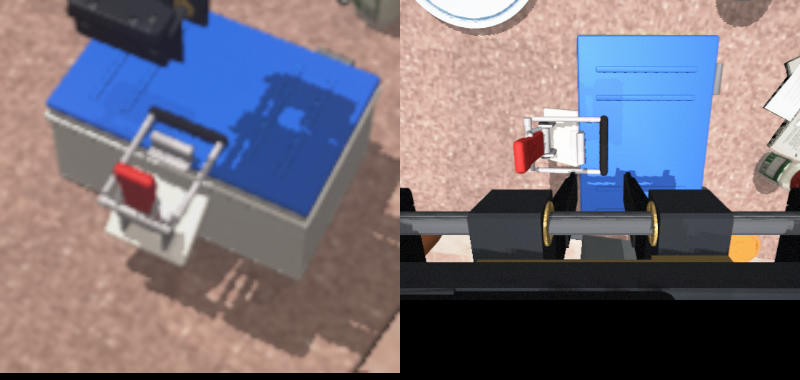

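The bail bar now lies on the lid behind the keeper, at scene-crop (185,125) and wrist-crop (604,145). The lever is still up at scene-crop (135,185). Next I plan the lever press.

Run:
```python
from workcell import r
from h import *
o=r.get_obs()
R=toolR(np.load("box.npz")["th"]+np.pi)
w,s=pickle.load(open("c7.pkl","rb"))
b=np.load("box.npz");oo,d=ray(s,(240.6,275));k=(0-(oo-b["O"])@b["Y"])/(d@b["Y"]);print("tip",tob(oo+k*d))
for p in rows(o,[(bx((-100,1,245)),R)]):print(p)
def T(e):
    n=np.array([np.sin(e),np.cos(e)])
    if e>=0: rr,h=62,10
    else: rr,h=44,-10
    c=np.array([-122,84])+rr*np.array([-np.cos(e),np.sin(e)])+6*n
    return np.array([c[0]+h,1,c[1]+14])
p0=np.array([-100,1,245])
for e in [1.5,1.37,1.25,1.1,.95,.8,.65,.5,.35,.2,.05,-.1,-.2,-.3,-.436]:
    q=T(e);print(e,q.round(1),"row",(-(q-p0)[0]).round(1),(-(q-p0)[2]).round(1))
```

```text
tip [-1.35205942e+02 -1.04083409e-14  1.62913741e+02]
[-1.369, -44.795, 1.722, 0.008, 0.008, -1.571]
1.5 [-110.4    1.   160.3] row 10.4 84.7
1.37 [-118.5    1.   160. ] row 18.5 85.0
1.25 [-125.9    1.   158.7] row 25.9 86.3
1.1 [-134.8    1.   156. ] row 34.8 89.0
0.95 [-143.2    1.   151.9] row 43.2 93.1
0.8 [-150.9    1.   146.7] row 50.9 98.3
0.65 [-157.7    1.   140.3] row 57.7 104.7
0.5 [-163.5    1.   133. ] row 63.5 112.0
0.35 [-168.2    1.   124.9] row 68.2 120.1
0.2 [-171.6    1.   116.2] row 71.6 128.8
0.05 [-173.6    1.   107.1] row 73.6 137.9
-0.1 [-176.4    1.    99.6] row 76.4 145.4
-0.2 [-176.3    1.    95.1] row 76.3 149.9
-0.3 [-175.8    1.    90.7] row 75.8 154.3
-0.436 [-174.4    1.    84.9] row 74.4 160.1
```

Emit:
send_rows([
  [[0, -5, 0, 0, 0, -0.17], [0, -10, 0, 0, 0, -0.34], [0, -15, 0, 0, 0, -0.51], [0, -20, 0, 0, 0, -0.68], [0, -25, 0, 0, 0, -0.85], [0, -30, 0, 0, 0, -1.02], [-1, -35, 0, 0, 0, -1.19], [-1, -40, 0, 0, 0, -1.36], [-1, -45, 2, 0.01, 0.01, -1.53], [-1, -45, 2, 0.01, 0.01, -1.571]],
], fingers=1)

```text
time_s: 25.75
eef_pos: [0.4934, 0.1886, 0.2407]
tool_rot: [-3.135, -0.003, 1.734]
force: [0.8, 0.0, -0.4]
width: 0.0005
grasp_force: 0.0
```

Emit:
send_rows([
  [[0, 0, 30, 0, 0, 0], [0, 0, 60, 0, 0, 0], [5, 0, 84, 0, 0, 0], [12, 0, 85, 0, 0, 0], [18, 0, 85, 0, 0, 0], [26, 0, 86, 0, 0, 0], [35, 0, 89, 0, 0, 0], [43, 0, 93, 0, 0, 0], [51, 0, 98, 0, 0, 0], [58, 0, 105, 0, 0, 0]],
])

```text
time_s: 27.0
eef_pos: [0.4839, 0.2465, 0.1358]
tool_rot: [-3.136, -0.003, 1.731]
force: [0.6, -0.4, 1.2]
width: 0.0006
grasp_force: 0.7
```

Run:
```python
from workcell import r
from h import *
o=r.get_obs();g=tob(o["eef_pos"]);print(g,o["force"],o["wrist_torque"],o["tool_rot"])
```

```text
[-159.02593557   -0.19580925  135.75410086] [ 0.55928901 -0.39601042  1.15451023] [-0.16195363 -0.36218632  0.02011608] [-3.13582319e+00 -2.85343563e-03  1.73071507e+00]
```

Emit:
send_rows([
  [[4, 1, 4, 0, 0, 0], [9, 1, 11, 0, 0, 0], [12, 1, 19, 0, 0, 0], [15, 1, 28, 0, 0, 0], [17, 1, 36, 0, 0, 0], [17, 1, 41, 0, 0, 0], [17, 1, 45, 0, 0, 0], [16, 1, 48, 0, 0, 0], [16, 1, 51, 0, 0, 0], [16, 1, 51, 0, 0, 0]],
])

```text
time_s: 28.25
eef_pos: [0.4819, 0.2619, 0.085]
tool_rot: [-3.135, -0.003, 1.731]
force: [0.4, -0.2, 0.5]
width: 0.0002
grasp_force: 0.0
```

Run:
```python
from workcell import r
from h import *
o=r.get_obs();g=tob(o["eef_pos"]);print(g,o["force"],o["wrist_torque"],o["tool_rot"])
```

```text
[-174.50259968    0.27188655   84.96009718] [ 0.40644389 -0.21599047  0.54425211] [-0.03850124 -0.17008369 -0.05624453] [-3.13505643e+00 -2.66933489e-03  1.73054076e+00]
```

Emit:
send_rows([
  [[0, 0, 1, 0, 0, 0], [0, 0, 2, 0, 0, 0], [0, 0, 3, 0, 0, 0], [0, 0, 4, 0, 0, 0], [0, 0, 5, 0, 0, 0], [0, 0, 5, 0, 0, 0], [0, 0, 5, 0, 0, 0], [0, 0, 5, 0, 0, 0], [0, 0, 5, 0, 0, 0], [0, 0, 5, 0, 0, 0]],
])

```text
time_s: 29.5
eef_pos: [0.4823, 0.2619, 0.0831]
tool_rot: [-3.138, -0.003, 1.731]
force: [-7.8, -5.0, 36.9]
width: 0.0005
grasp_force: 16.2
```

Emit:
send_rows([
  [[0, 0, -5, 0, 0, 0], [0, 0, -15, 0, 0, 0], [0, 0, -40, 0, 0, 0], [0, 0, -80, 0, 0, 0], [0, 0, -120, 0, 0, 0], [0, -40, -160, 0, 0, 0], [0, -90, -180, 0, 0, 0], [0, -140, -180, 0, 0, 0], [40, -180, -180, 0, 0, 0], [40, -180, -180, 0, 0, 0]],
])

```text
time_s: 30.75
eef_pos: [0.2967, 0.2735, 0.262]
tool_rot: [-3.136, -0.003, 1.734]
force: [0.5, -0.0, -0.2]
width: 0.0006
grasp_force: 0.0
```

Run:
```python
from workcell import r
from h import *
s=r.capture("scene");t=r.capture("top");pickle.dump((t,s),open("c8.pkl","wb"))
A=cv2.resize(s["img"][190:350,190:350],(400,400));B=cv2.resize(t["img"][120:310,110:440],(400,230))
im=np.zeros((400,800,3),np.uint8);im[:,:400]=A;im[:230,400:]=B
cv2.imwrite("pics/c8.png",im[...,::-1]);print(r.get_obs()["eef_pos"])
```

```text
[0.29903898 0.27275028 0.26171632]
```

View pics/c8.png

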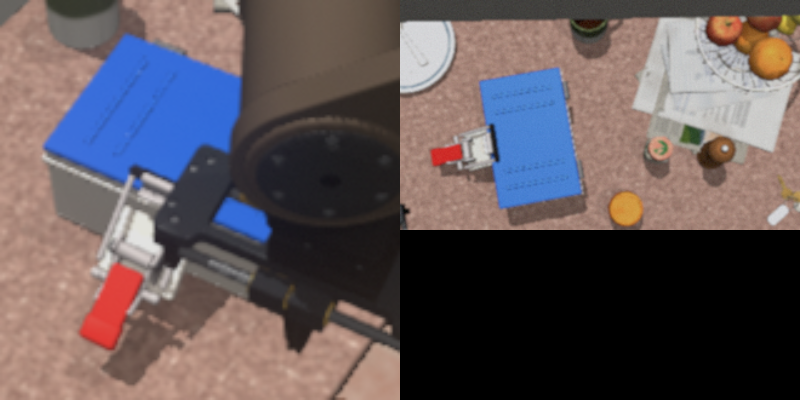

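The lever points forward and down (tip at top-crop (432,156)), the bar is behind the keeper at (494,142), the lid is shut and the neighbours haven't moved. I'll check the tip numerically, then hand in.

Run:
```python
from workcell import r
from h import *
t,s=pickle.load(open("c8.pkl","rb"));p=tob(onz(t,(136.4,248.9),.05));print("tip",p,"bar",tob(onz(t,(110+94*.825,120+142*.826),.117)))
if abs(p[0]+196)<8: print(r.job_done())
```

```text
tip [-194.85391045    4.78637015   50.        ] bar [-66.39139168   1.7742735  117.        ]
the job is handed in; nothing more can be done
None
```

The salt shaker stands between the jar and the tin, the lid is shut, the bail is hooked behind the keeper, the lever is home, and the job is handed in at about 31 s of the 72 s allowed.

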